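Put away a reel and a tape roll by height in a two-tier rack

ROBOT

A 6-joint arm with a two-finger parallel gripper is mounted at the origin on a cart in front of the work surface, level with it; the furniture and walls round the work are solid. World frame = base frame: x ahead of the robot, y to its left, z up, the work surface at z = 0. Lengths are in m, angles in rad, forces in N, time in s.
With the tool pointing down it reaches from about 0.15 to 0.775 m from the base axis. Payload 6.1 kg.
Tool frame: the origin (TCP) lies midway between the tips of the shut fingers; the grasp point (between the pads) lies manip.grip_depth behind it (manip.grip_depth is the distance from the TCP to the grasp point, in m); z points along the fingers, y is the direction in which the jaws open and shut (so a half turn about z gives the same grasp; the last joint's range is limited). The gripper opens to 85 mm and grips with 20 to 120 N. Pads are 22 mm wide; open, the fingers measure 114 mm over their backs; the gripper's body (76 mm by 85 mm) begins 54 mm behind the grasp point. The pads swing forward as they close: fully open they stand 13 mm farther back than shut.
Start: joints at [1.202, 0.126, -0.04, 1.405, 0, 1.571], TCP at [0.189, 0.49, 0.206] pointing down, gripper open.
Joint ranges: [-2.72, 2.72], [-0.95, 1.95], [-1.27, 1.35], [-1.78, 2.02], [-1.46, 1.47], [-3.14, 3.14]. Speed limits (rad/s): [2.39, 2.39, 3.01, 3.14, 3.14, 3.14].

INTERFACE

Orientations are given as a unit quaternion [w, x, y, z].
In Python, from plant import manip, vision gives the robot as it stands. The module is installed in compiled form; this text tells all that it offers.
- The arm moves only by the tool drive_tool, never from a script. Its argument "increments" is text: rows parted by semicolons, each of 4 numbers parted by spaces: the shift along the tool's x, y, z in m, then the turn about the tool's z in degrees. A call has 1 to 8 rows; each row is the pose to reach, as a shift and turn from the pose commanded when the call began, along the tool's axes at that moment; what a row does not reach only later rows make up. A row lasts 1/10 s, in which the tool goes at most 50 mm and 8.59 degrees, less where a joint would pass 70% of its speed; a pose out of reach is approached as far as the arm can. A call with a gripper value outside its range is refused whole. "gripper" is the finger opening in m, from 0 to 0.0854, set as the call begins (left out, the last holds). The fingers move at their own pace and stop on an object; "newtons" is the grip in N (left out, the last holds). Time passes only in rows, so rows that repeat a pose let the fingers close. It gives the time, the measured TCP pose, the force and the opening at its end, in the units of the state.
- manip.get_state(): the state, without advancing time (a new reading comes with each control period).
- vision.grab_frame(name): name is "scene" or "side" or "wrist"; returns a dict with "frame" (480x640x3 uint8, blue, green, red), "mtx" (3x3 intrinsics, pixels), "rvec" (rotation vector, rad) and "tvec" (3), from world to camera coordinates, as OpenCV has them. Camera axes: x right, y down, z forward; pixel columns grow to the right and rows downward; lengths in m; the calibration is good to about 2 mm. A picture is of the moment at which its call begins. There is no depth.
- manip.sign_off(): hands the job in, once; it reports no verdict.
Trained networks look in the newest picture that a camera, given by its name, has taken for a name from the list of things; names that differ only in an ending like _2 or _b are one class to them, and where a whole thing is asked for, a point or a joint stands for the part that bears it (a point fixed in the world has none). Each returns a list of dicts, best first, with "p" (0 to 1); they miss things now and then, are a little off and sometimes report something else, mostly with a low value. They report only what shows in the picture. A call takes as long as a camera call. They do not tell look-alikes from the thing itself.
- vision.look_for(target, camera): "extent" ([left, top, width, height] in pixels, round what is visible of it).
The state is a dict: "time": time; "joint_pos": joint angles; "dq": joint speeds; "tau": joint torques, N m; "eef_pos": TCP position; "orientation": TCP orientation; "ft_force": force on the tool from outside, world axes, zero at the start; "wrist_torque": the same for the moment, N m; "grip_width": finger opening in m.
Only numpy, scipy, OpenCV 4.12 (cv2) and the standard library are available. Lean on these libraries where they do the work, as an engineer would, in place of code of your own. Each camera call takes 0.05 s, during which the arm holds its last target.

TASK

Put the reel of solder and the roll of white tape away in the small two-tier aluminium rack, each lying flat in the tier whose headroom suits its height: the flat tape roll in the low tier, the taller reel in the high tier. Set each one down on the open front ledge of its tier and slide it in until more than half of it is under the sheet above.

Things in the scene. Friction and masses are not known exactly. Their poses are not given: they have to be found in the camera images.
- reel_center (a point): reel of solder wire lying flat on the bench on one flange, axis upright: a solid drum, 56 mm diameter over the flanges, 36 mm high, about 0.26 kg. The point is its centre, 18 mm above its underside; z is its axis, up.
- tape_center (a point): roll of white tape lying flat on the bench, axis upright: 52 mm diameter, 18 mm high, about 0.05 kg. The point is its centre, 9 mm above its underside; z is its axis, up. (Not the wider, thinner amber roll, 62 mm diameter and 12 mm high, which lies nearby.)
- low_tier (a point): low tier of a fixed step-shaped aluminium rack, 150 mm wide, 230 deep, 86 high. Point: on its floor (5 mm above the bench), mid-width, straight below the front edge of the sheet above. Axes: x level into the tier, y left, z up. Open ledge: x from -75 mm to 0. Covered part: x 0 to 88 mm (stop), 142 mm between side walls, headroom 27 mm under a 4 mm sheet, which is the high tier's floor.
- high_tier (a point): high tier of the same rack, 80 mm further back and 31 mm higher. Point: on its floor (36 mm above the bench), mid-width, straight below the front edge of the roof sheet. Axes: x level into the tier, y left, z up. Open ledge: x from -80 mm to 0. Covered part: x 0 to 71 mm (back wall), 142 mm between side walls, headroom 46 mm under the 4 mm roof.
There are look-alikes about, which are no part of the job. What is shaped like the part that bears reel_center but green or orange is not meant.

How it is judged:
By the outcome, as a careful person would: the job done as asked, in the order asked, and still so for the second after the job is handed in, with the robot touching nothing.
It also fails if it takes over 72 s, if anything falls off the work surface, if the arm or the gripper's body presses on something with over 40 N, if the wrist force passes 120 N, or if a joint passes its speed limit or range.

## Working session

There is one attempt and no reset: what is moved stays moved. The work goes in short steps, Python scripts to look and compute and a tool call to move; the robot and the scene stay as the last step left them, time stands still between calls to the robot, and variables do not carry over. Pictures are saved under pics/ and viewed, and the job is handed in when it is done.

Besides the shell and the picture viewer there is one more tool, called after "Request:" as a command line: name --argument value ..., lists and objects as JSON in quotes. drive_tool: Moves the arm, as the interface text tells. Its arguments: {"type":"object","properties":{"increments":{"type":"string"},"gripper":{"type":"number"},"newtons":{"type":"number"}},"required":["increments"]}

```bash
mkdir -p pics; cat > h.py <<'E'
import numpy as np, cv2
from plant import manip, vision
def grab(n,fn=None):
    f=vision.grab_frame(n)
    if fn: cv2.imwrite('pics/'+fn,f['frame'])
    return f
def ray(f,u,v,z):
    R=cv2.Rodrigues(np.array(f['rvec'],float))[0];t=np.array(f['tvec'],float).ravel()
    d=R.T@np.linalg.solve(np.array(f['mtx']),[u,v,1.]);c=-R.T@t
    return c+d*(z-c[2])/d[2]
def proj(f,p):
    return cv2.projectPoints(np.array(p,float).reshape(-1,3),np.array(f['rvec'],float),np.array(f['tvec'],float),np.array(f['mtx'],float),None)[0].reshape(-1,2)
E
python3 - <<'E'
from h import *
print(manip.get_state(), manip.grip_depth)
for n in ["scene","side","wrist"]:
    f=grab(n,n+'0.png'); 
    R=cv2.Rodrigues(np.array(f['rvec'],float))[0];print(n,-R.T@np.ravel(f['tvec']))
    for t in ["reel_center","tape_center"]:
        for d in vision.look_for(t,n):
            l,tp,w,h=d['extent'];print(t,round(d['p'],2),np.round(d['extent']),ray(f,l+w/2,tp+h/2,.018 if t[0]=='r' else .009).round(4))
E
```

```text
{'time': 0.0, 'joint_pos': array([ 1.20200478e+00,  1.26386206e-01, -4.05967192e-02,  1.40539766e+00,
        2.74509932e-05,  1.57081172e+00]), 'dq': array([ 0.0004395 ,  0.00133753,  0.00048835, -0.0004153 ,  0.00014462,
       -0.00097091]), 'tau': array([ 2.12759960e-04, -4.35910463e+01,  3.52927816e+01,  1.74061063e-02,
        4.55199449e-05, -5.93708165e-06]), 'eef_pos': array([0.18908896, 0.48929194, 0.20513041]), 'orientation': array([-1.58725584e-04,  1.83360103e-01,  9.83045495e-01, -7.76184027e-04]), 'ft_force': array([ 0.13118604,  0.3566228 , -0.62224607]), 'wrist_torque': array([-0.01190438,  0.02499998, -0.01868832]), 'grip_width': 0.085485894971026} 0.0187
scene [-0.05094869 -0.3817585   0.75524364]
reel_center 0.87 [200. 149.  27.  32.] [0.6323 0.285  0.018 ]
reel_center 0.8 [235. 176.  24.  29.] [0.5964 0.1681 0.018 ]
reel_center 0.79 [240. 210.  31.  33.] [0.5148 0.0899 0.018 ]
tape_center 0.77 [435. 316.  32.  34.] [ 0.4703 -0.3402  0.009 ]
side [ 0.41899697 -1.02772305  0.89019837]
reel_center 0.95 [332. 159.  23.  19.] [0.6358 0.2847 0.018 ]
reel_center 0.95 [294. 204.  20.  26.] [0.513  0.0941 0.018 ]
reel_center 0.67 [322. 183.  20.  25.] [0.5908 0.1714 0.018 ]
tape_center 0.73 [286. 360.  28.  28.] [ 0.4664 -0.3451  0.009 ]
wrist [0.11547447 0.51694977 0.37268465]
```

View pics/scene0.png

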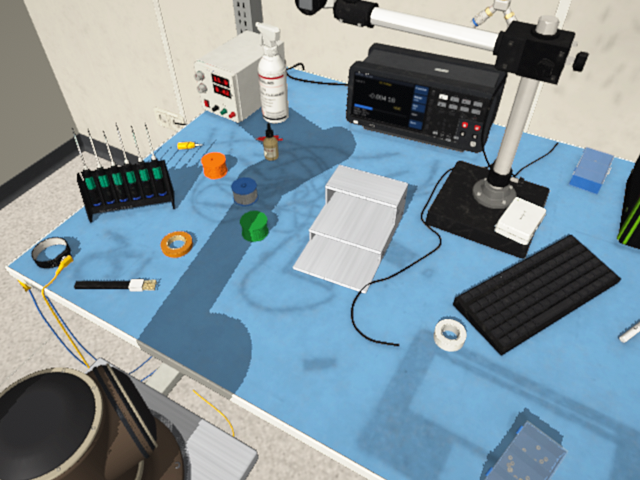

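View pics/side0.png

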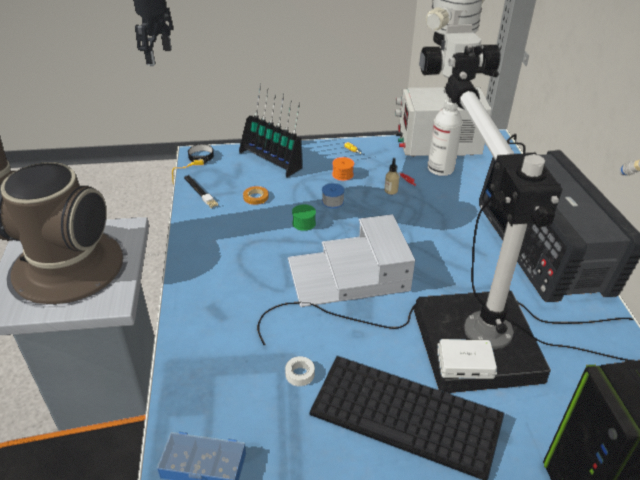

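```bash
python3 - <<'E'
import cv2,numpy as np
a=cv2.imread('pics/scene0.png');b=cv2.imread('pics/side0.png')
def c(i,x,y,w=130,h=98): return cv2.resize(i[y:y+h,x:x+w],(400,300),interpolation=cv2.INTER_CUBIC)
cv2.imwrite('pics/crop0.png',np.vstack([np.hstack([c(a,170,135),c(b,260,140)]),np.hstack([c(a,380,270),c(b,230,310)])]))
E
```

```text
(no output)
```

View pics/crop0.png

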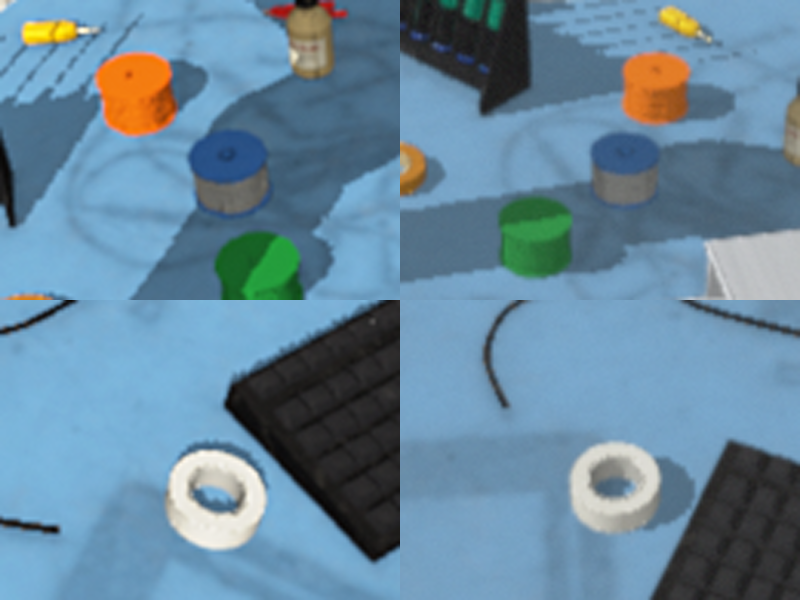

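The reel candidates in the scene view are orange (214,165), green (254,226) and blue/grey (245,190). The blue one at (0.594, 0.170) is the right one. The tape candidates are white (450,334) and amber (177,244). I choose the white one at (0.468, -0.343). Next I'll locate the rack.

```bash
python3 - <<'E'
import cv2,numpy as np
a=cv2.imread('pics/scene0.png');b=cv2.imread('pics/side0.png')
def c(i,x,y,w,h,s): return cv2.resize(i[y:y+h,x:x+w],None,fx=s,fy=s,interpolation=cv2.INTER_CUBIC)
cv2.imwrite('pics/ra.png',c(a,285,160,133,135,4.4));cv2.imwrite('pics/rb.png',c(b,280,205,145,110,5))
E
```

```text
(no output)
```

View pics/ra.png

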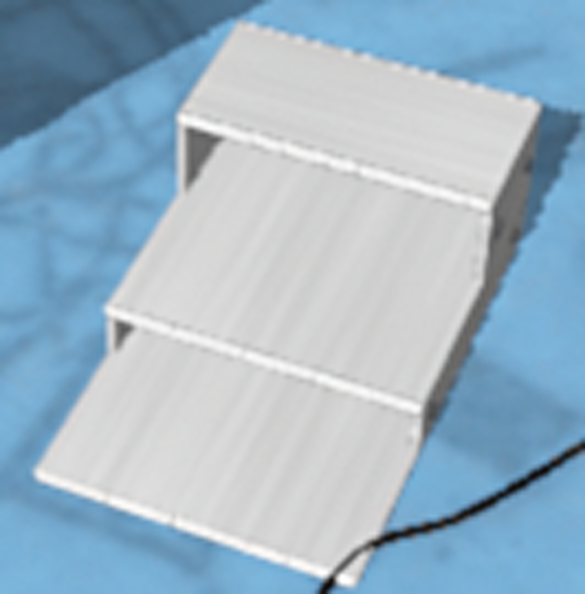

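View pics/rb.png

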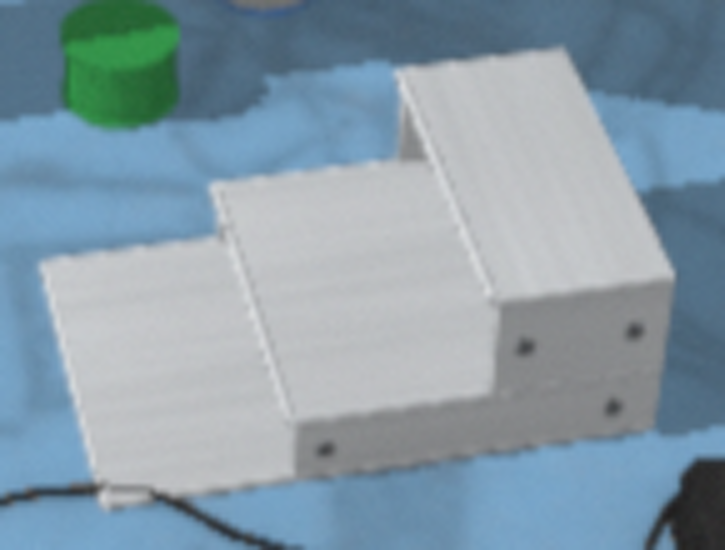

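```bash
python3 - <<'E'
from h import *
from scipy.optimize import least_squares
M=np.array([[-75,75,5],[-75,-75,5],[0,75,36],[0,-75,36],[80,75,86],[80,-75,86],[155,75,86],[155,-75,86]])/1e3
A=np.array([[38,470],[355,578],[108,308],[424,405],[180,117],[492,205],[238,22],[540,103]])/4.4+[285,160]
B=np.array([[42,264],[103,497],[212,186],[295,420],[397,70],[500,300],[565,48],[673,275]])/5+[280,205]
fs=grab('scene');fd=grab('side')
def P(q):
    c,s=np.cos(q[2]),np.sin(q[2]);R=np.array([[c,-s,0],[s,c,0],[0,0,1]]);return M@R.T+[q[0],q[1],0]
for nm,S in (('both',[(fs,A),(fd,B)]),('scene',[(fs,A)]),('side',[(fd,B)])):
    r=least_squares(lambda q:np.concatenate([(proj(f,P(q))-X).ravel() for f,X in S]),[.5,0,0.2])
    print(nm,r.x,np.degrees(r.x[2]),np.abs(r.fun).max(), np.round(r.fun,1))
E
```

```text
both [ 0.55023597 -0.09401779  0.09381849] 5.375403568558382 1.6388604923918138 [-0.6 -0.3  1.1  0.2 -0.6 -0.5  0.1  0.1 -0.8 -1.   0.3 -0.6  0.2 -1.2
  0.9 -1.  -0.3 -0.8  0.2  1.6 -0.3 -0.6 -1.1  0.5 -0.3 -0.2 -1.4  0.3
 -0.1 -0.1  0.8  0.2]
scene [ 0.54910089 -0.09436135  0.09265097] 5.308509359194969 0.9390083596656496 [-0.8  0.1  0.9  0.7 -0.7 -0.1 -0.   0.6 -0.9 -0.6  0.3 -0.1  0.2 -0.8
  0.9 -0.6]
side [ 0.55097632 -0.09355037  0.09518449] 5.453669582065406 1.4693434400087995 [ 0.  -0.9  0.6  1.5 -0.  -0.7 -0.7  0.3 -0.1 -0.4 -1.   0.1  0.2 -0.3
  1.1 -0.1]
```

```bash
cat >> h.py <<'E'
def inc(target,yaw_deg):
    """increment (tool axes, mm-ish) to reach world TCP target with tool-y at world yaw"""
    s=manip.get_state();w,x,y,z=s['orientation'];from scipy.spatial.transform import Rotation as Ro
    R=Ro.from_quat([x,y,z,w]).as_matrix()
    d=R.T@(np.array(target)-s['eef_pos']); cur=np.degrees(np.arctan2(R[1,1],R[0,1]))
    t=-(yaw_deg-cur); t=(t+180)%360-180
    return d.round(4),round(t,2)
E
python3 - <<'E'
from h import *
fs=grab('scene');fd=grab('side')
for n,u,v in (('pole',493,195),('bottle',271,158),('stand L',90,218),('stand R',172,208),('tipL?',76,130),('mat box',290,60)): print(n,ray(fs,u,v,0).round(3))
def tri(a,b):
    o=[]
    for f,p in((fs,a),(fd,b)):
        R=cv2.Rodrigues(np.array(f['rvec'],float))[0];o.append(np.array(f['mtx'])@np.hstack([R,np.reshape(f['tvec'],(3,1))]))
    X=cv2.triangulatePoints(o[0],o[1],np.array(a,float),np.array(b,float));return (X[:3]/X[3]).ravel().round(3)
print('poletop',tri((547,25),(532,165)));print('armend',tri((355,8),(465,90)));print('rod',tri((76,130),(262,85)),tri((146,125),(298,98)))
print(inc([.594,.170,.15],95.4))
E
```

```text
pole [ 0.858 -0.303  0.   ]
bottle [0.735 0.197 0.   ]
stand L [0.379 0.424 0.   ]
stand R [0.487 0.291 0.   ]
tipL? [0.593 0.701 0.   ]
mat box [1.168 0.409 0.   ]
poletop [ 0.817 -0.307  0.398]
armend [0.826 0.034 0.352]
rod [0.441 0.445 0.179] [0.523 0.338 0.187]
(array([-0.4928, -0.1523,  0.0559]), np.float64(-26.53))
```

Request:
drive_tool --increments "-0.272 -0.258 -0.02 -26.5; -0.272 -0.258 -0.02 -26.5; -0.272 -0.258 -0.02 -26.5; -0.272 -0.258 -0.02 -26.5; -0.272 -0.258 -0.02 -26.5; -0.272 -0.258 -0.02 -26.5; -0.272 -0.258 -0.02 -26.5; -0.272 -0.258 -0.02 -26.5" --gripper 0.0854

```text
time: 1.45
eef_pos: [0.3506, 0.1485, 0.2264]
orientation: [0.001, -0.046, 0.999, -0.0]
ft_force: [0.2, 1.1, 1.0]
grip_width: 0.0857
```

```bash
python3 - <<'E'
from h import *
print(manip.get_state()['joint_pos'].round(2),inc([.594,.170,.15],95.4))
E
```

```text
[ 0.4  -0.15 -0.26  1.45 -0.    0.31] (array([-0.2443, -0.001 ,  0.0767]), np.float64(-0.12))
```

Request:
drive_tool --increments "-0.244 -0.001 0.04 0; -0.244 -0.001 0.04 0; -0.244 -0.001 0.04 0; -0.244 -0.001 0.06 0; -0.244 -0.001 0.06 0; -0.244 -0.001 0.06 0; -0.244 -0.001 0.06 0"

```text
time: 2.15
eef_pos: [0.593, 0.1725, 0.1638]
orientation: [-0.002, -0.047, 0.999, -0.0]
ft_force: [-0.5, -0.5, 1.1]
grip_width: 0.0853
```

```bash
python3 - <<'E'
from h import *
f=grab('wrist','w1.png')
for d in vision.look_for('reel_center','wrist'):
    l,t,w,h=d['extent'];print(d, ray(f,l+w/2,t+h/2,.036))
print(manip.get_state()['eef_pos'],manip.get_state()['joint_pos'].round(2))
E
```

```text
{'extent': [283.2, 173.6, 69.2, 76.3], 'p': 0.83} [0.58766506 0.16886029 0.036     ]
{'extent': [409.9, 230.4, 83.6, 78.7], 'p': 0.72} [0.6245197  0.27775649 0.036     ]
{'extent': [175.8, 47.5, 88.8, 92.0], 'p': 0.63} [0.51081097 0.09458855 0.036     ]
[0.59226418 0.17278031 0.16666306] [0.28 0.3  0.1  1.36 0.   0.19]
```

View pics/w1.png

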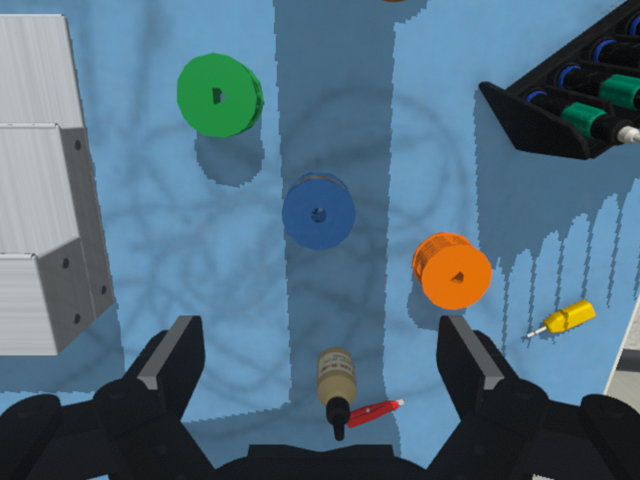

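```bash
python3 - <<'E'
from h import *
f=vision.grab_frame('wrist');hsv=cv2.cvtColor(f['frame'],cv2.COLOR_BGR2HSV)
crop=np.zeros((480,640),np.uint8);m=cv2.inRange(hsv,(100,140,60),(125,255,255));crop[165:260,270:370]=m[165:260,270:370]
crop=cv2.morphologyEx(crop,cv2.MORPH_OPEN,np.ones((5,5)))
c=max(cv2.findContours(crop,0,1)[0],key=cv2.contourArea);e=cv2.fitEllipse(c);print(e,cv2.contourArea(c),ray(f,*e[0],.036))
print(manip.get_state()['eef_pos'],inc([.5905,.1695,.004],95.4))
E
```

```text
((317.42718505859375, 213.12655639648438), (69.4067611694336, 71.95450592041016), 101.0752182006836) 3914.0 [0.58927028 0.16913766 0.036     ]
[0.59222597 0.17289375 0.16739541] (array([ 0.0023, -0.0033,  0.1634]), np.float64(-0.01))
```

Request:
drive_tool --increments "0.002 -0.003 0.05 0; 0.002 -0.003 0.1 0; 0.002 -0.003 0.14 0; 0.002 -0.003 0.163 0; 0.002 -0.003 0.163 0; 0.002 -0.003 0.163 0"

```text
time: 2.9
eef_pos: [0.5913, 0.17, 0.0051]
orientation: [0.001, -0.047, 0.999, 0.0]
ft_force: [0.0, -0.1, 1.3]
grip_width: 0.0853
```

Request:
drive_tool --increments "0 0 0 0; 0 0 0 0; 0 0 0 0; 0 0 0 0; 0 0 0 0; 0 0 0 0; 0 0 0 0; 0 0 0 0" --gripper 0.04 --newtons 40

```text
time: 3.7
eef_pos: [0.5955, 0.1713, 0.0102]
orientation: [0.006, -0.047, 0.999, 0.002]
ft_force: [-3.8, -2.0, 28.5]
grip_width: 0.0402
```

```bash
python3 - <<'E'
from h import *
f=grab('wrist','w2.png');g=grab('scene');d=grab('side')
c=lambda i,x,y:cv2.resize(i[y:y+105,x:x+140],(400,300))
cv2.imwrite('pics/c2.png',np.hstack([c(g['frame'],180,130),c(d['frame'],265,140)]))
print(manip.get_state())
E
```

```text
{'time': 3.85, 'joint_pos': array([ 0.27934776,  0.35677553, -0.17955649,  1.02279193,  0.00141554,
        0.18556414]), 'dq': array([-0.00043278,  0.00037701, -0.00077344,  0.00141905, -0.00056031,
        0.00071572]), 'tau': array([  0.04401196, -38.75470877,  23.48475337,  -2.04279095,
        -0.68789084,   0.07378722]), 'eef_pos': array([0.5955225 , 0.17129717, 0.01024397]), 'orientation': array([ 0.00551614, -0.04687794,  0.99888332,  0.00203319]), 'ft_force': array([-3.99949747, -1.14275742, 29.01693979]), 'wrist_torque': array([0.40107224, 1.10523991, 0.06167048]), 'grip_width': 0.04039293471137364}
```

View pics/w2.png

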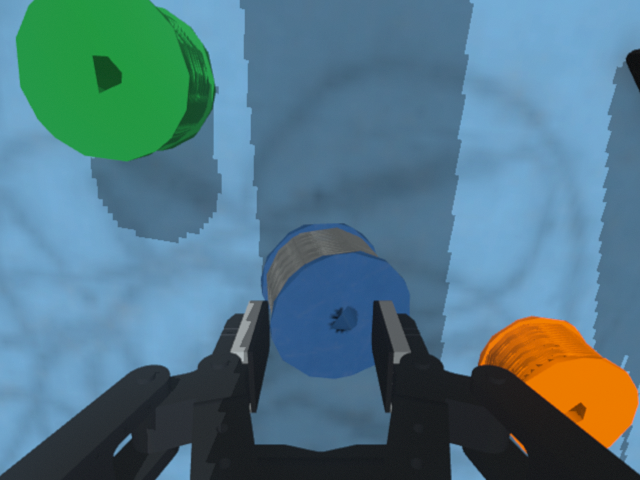

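View pics/c2.png

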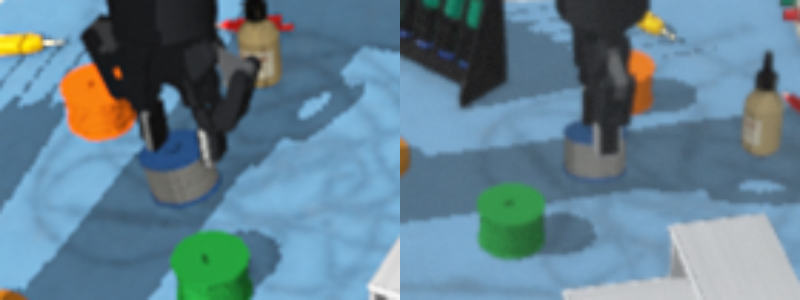

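```bash
python3 - <<'E'
from h import *
from scipy.spatial.transform import Rotation as Ro
f=grab('wrist');s=manip.get_state();w,x,y,z=s['orientation'];R=Ro.from_quat([x,y,z,w]).as_matrix();p=s['eef_pos']
for off in ([0,0,0],[0,0,-.003],[.011,.02,-.003],[-.011,.02,-.003],[.011,-.02,-.003],[-.011,-.02,-.003],[0,0.02,-.0187]): print(off,(p+R@off).round(4),proj(f,p+R@np.array(off)).round())
print(ray(f,340,318,.036),ray(f,412,310,.036),ray(f,340,318,.03))
for h in [-.01,0,.01,.02]: print(h,proj(f,p+R@np.array([0,0,-h])).round())
E
```

```text
[0, 0, 0] [0.5955 0.1713 0.0102] [[323. 292.]]
[0, 0, -0.003] [0.5955 0.1713 0.0132] [[323. 295.]]
[0.011, 0.02, -0.003] [0.5827 0.1902 0.0132] [[369. 272.]]
[-0.011, 0.02, -0.003] [0.6046 0.1922 0.0134] [[367. 317.]]
[0.011, -0.02, -0.003] [0.5864 0.1503 0.013 ] [[278. 272.]]
[-0.011, -0.02, -0.003] [0.6083 0.1524 0.0133] [[279. 317.]]
[0, 0.02, -0.0187] [0.5935 0.1911 0.029 ] [[372. 311.]]
[0.59374373 0.17747205 0.036     ] [0.58768984 0.20502747 0.036     ] [0.59711173 0.17814557 0.03      ]
-0.01 [[323. 283.]]
0 [[323. 292.]]
0.01 [[323. 302.]]
0.02 [[324. 313.]]
```

Request:
drive_tool --increments "0 0 -0.01 0; 0 0 -0.01 0; 0 0 -0.01 0; 0 0 -0.01 0; 0 0 -0.01 0; 0 0 -0.01 0" --gripper 0.0854

```text
time: 4.5
eef_pos: [0.5909, 0.1695, 0.0122]
orientation: [-0.001, -0.047, 0.999, -0.0]
ft_force: [-0.4, 0.6, -0.2]
grip_width: 0.0856
```

```bash
python3 - <<'E'
from h import *
f=grab('wrist','w3.png');g=grab('scene');d=grab('side')
c=lambda i,x,y:cv2.resize(i[y:y+75,x:x+100],(400,300),interpolation=cv2.INTER_CUBIC)
cv2.imwrite('pics/c3.png',np.hstack([c(g['frame'],200,140),c(d['frame'],285,150)]))
print(manip.get_state()['eef_pos'])
E
```

```text
[0.59110677 0.16959776 0.01252694]
```

View pics/w3.png

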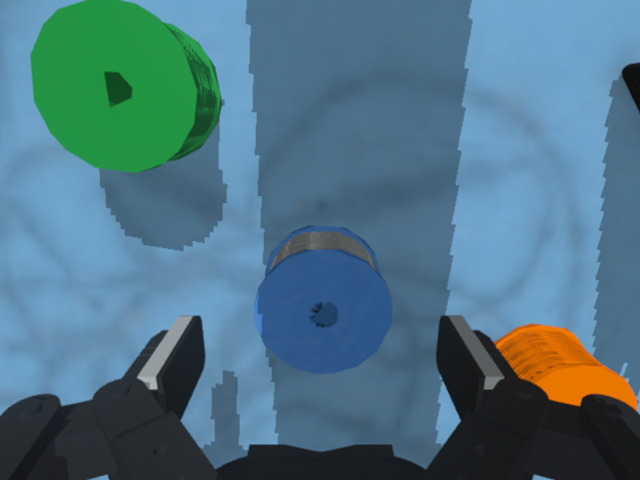

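View pics/c3.png

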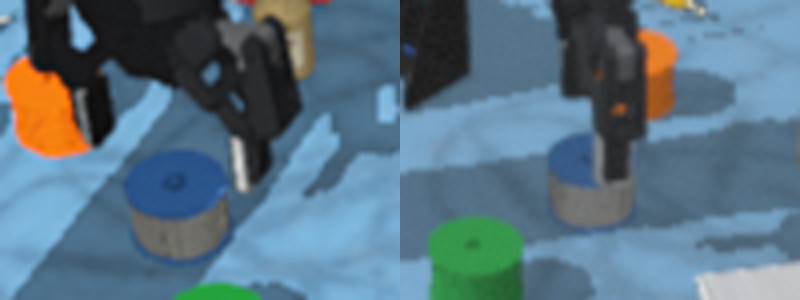

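```bash
python3 - <<'E'
from h import *
d=grab('side');f=grab('wrist')
def at_y(f,u,v,y):
    a=ray(f,u,v,0);b=ray(f,u,v,.1);t=(y-a[1])/(b[1]-a[1]);return (a+t*(b-a)).round(4)
print(manip.get_state()['eef_pos'])
for (u,v) in ((338,195),(334,196),(342,195)): print(at_y(d,u,v,.12))
print(at_y(f,203,318,.1265),at_y(f,437,318,.2125),at_y(f,500,380,.2125))
print('reel',ray(f,323,308,.036))
E
```

```text
[0.59121644 0.16963808 0.01274473]
[0.5964 0.12   0.0557]
[0.5871 0.12   0.0536]
[0.6057 0.12   0.055 ]
[0.586  0.1265 0.0534] [0.5844 0.2125 0.0418] [0.5737 0.2125 0.093 ]
reel [0.58723261 0.16899283 0.036     ]
```

Request:
drive_tool --increments "0.004 0 0.008 0; 0.004 0 0.016 0; 0.004 0 0.022 0; 0.004 0 0.028 0; 0.004 0 0.028 0"

```text
time: 5.25
eef_pos: [0.5865, 0.169, -0.0165]
orientation: [-0.001, -0.047, 0.999, -0.0]
ft_force: [-0.1, 0.3, 0.9]
grip_width: 0.0856
```

Request:
drive_tool --increments "0 0 0 0; 0 0 0 0; 0 0 0 0; 0 0 0 0" --gripper 0.06 --newtons 40

```text
time: 5.65
eef_pos: [0.5876, 0.1693, -0.0148]
orientation: [0.0, -0.047, 0.999, 0.0]
ft_force: [-0.3, -0.3, 0.8]
grip_width: 0.0602
```

```bash
python3 - <<'E'
from h import *
f=grab('wrist','w4.png');g=grab('scene');d=grab('side')
c=lambda i,x,y:cv2.resize(i[y:y+75,x:x+100],(400,300),interpolation=cv2.INTER_CUBIC)
cv2.imwrite('pics/c4.png',np.vstack([np.hstack([c(g['frame'],200,140),c(d['frame'],285,150)]),np.hstack([cv2.resize(f['frame'],(400,300))]*2)]))
print(manip.get_state()['eef_pos'])
E
```

```text
[ 0.5873701   0.16928665 -0.01495054]
```

View pics/c4.png

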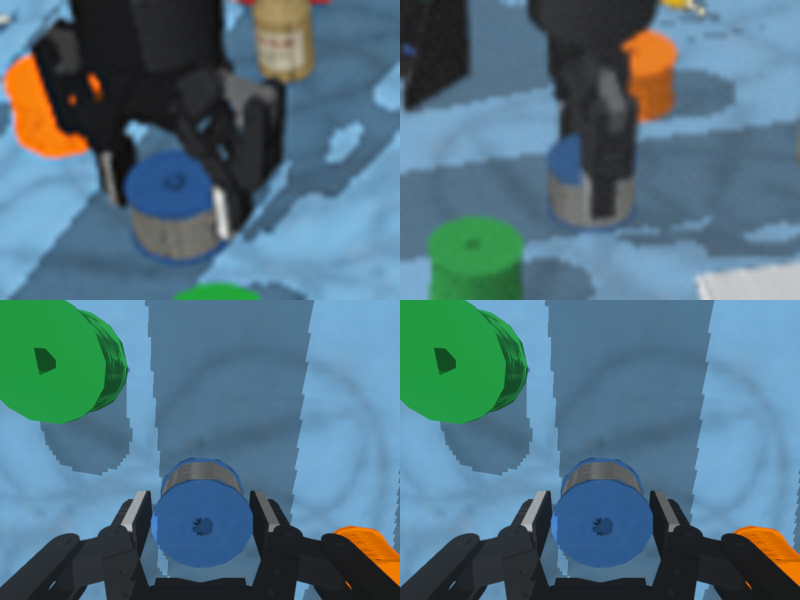

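Request:
drive_tool --increments "0.004 0 0 0; 0.004 0 0 0"

```text
time: 6.0
eef_pos: [0.5827, 0.1688, -0.0152]
orientation: [-0.0, -0.047, 0.999, -0.0]
ft_force: [-0.1, -0.0, 0.3]
grip_width: 0.0603
```

Request:
drive_tool --increments "0 0 0 0; 0 0 0 0; 0 0 0 0; 0 0 0 0; 0 0 0 0; 0 0 0 0" --gripper 0.045 --newtons 40

```text
time: 6.6
eef_pos: [0.5833, 0.169, -0.0147]
orientation: [0.0, -0.047, 0.999, 0.0]
ft_force: [-3.2, 1.1, 4.9]
grip_width: 0.0546
```

Request:
drive_tool --increments "0 0 -0.03 0; 0 0 -0.06 0; 0 0 -0.1 0; 0 0 -0.12 0; 0 0 -0.12 0"

```text
time: 7.1
eef_pos: [0.5853, 0.1694, 0.1078]
orientation: [0.003, -0.047, 0.999, 0.001]
ft_force: [0.6, 0.7, -2.2]
grip_width: 0.055
```

```bash
python3 - <<'E'
from h import *
f=grab('wrist');d=grab('side','s5.png')
cv2.imwrite('pics/c5.png',np.hstack([cv2.resize(f['frame'],(400,300)),cv2.resize(d['frame'][110:260,260:460],(400,300))]))
print(manip.get_state())
E
```

```text
{'time': 7.2, 'joint_pos': array([ 2.81786365e-01,  2.97886717e-01, -4.94195406e-02,  1.22430756e+00,
       -9.91399854e-05,  1.88123502e-01]), 'dq': array([ 0.00060525,  0.01740037, -0.03280695, -0.00081982,  0.00075246,
       -0.00029828]), 'tau': array([-1.03838516e-05, -5.76060176e+01,  3.75071275e+01,  4.55125573e-02,
       -4.88182559e-03, -1.44207905e-05]), 'eef_pos': array([0.58310841, 0.16877058, 0.1037144 ]), 'orientation': array([-3.85973977e-04, -4.68143310e-02,  9.98903523e-01, -1.43363337e-04]), 'ft_force': array([-1.14392303,  0.50484676, -2.71121592]), 'wrist_torque': array([-0.04508065,  0.01372514, -0.04061804]), 'grip_width': 0.05459210295676848}
```

View pics/c5.png

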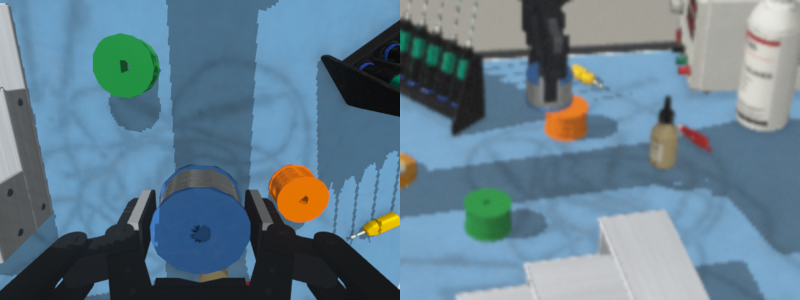

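```bash
python3 - <<'E'
from h import *
print(inc([.585,-.091,.105],95.4))
E
```

```text
(array([ 0.0224, -0.2588, -0.0012]), np.float64(-0.03))
```

Request:
drive_tool --increments "0.002 -0.04 -0.01 0; 0.006 -0.08 -0.01 0; 0.01 -0.12 -0.01 0; 0.014 -0.16 -0.01 0; 0.018 -0.2 -0.01 0; 0.022 -0.235 -0.01 0; 0.022 -0.259 -0.01 0; 0.022 -0.259 -0.01 0"

```text
time: 8.0
eef_pos: [0.5843, -0.0939, 0.1119]
orientation: [-0.002, -0.045, 0.999, -0.0]
ft_force: [0.2, 0.5, -2.1]
grip_width: 0.0549
```

```bash
python3 - <<'E'
from h import *
f=grab('wrist');d=grab('side');g=grab('scene')
c=lambda i,x,y:cv2.resize(i[y:y+150,x:x+200],(400,300),interpolation=cv2.INTER_CUBIC)
cv2.imwrite('pics/c6.png',np.vstack([np.hstack([c(g['frame'],260,120),c(d['frame'],260,150)]),np.hstack([cv2.resize(f['frame'],(400,300))]*2)]))
print(manip.get_state()['eef_pos'],inc([.585,-.091,.0213],95.4))
E
```

```text
[ 0.58467249 -0.09061428  0.11296481] (array([-0.0006, -0.0005,  0.0917]), np.float64(-0.04))
```

View pics/c6.png

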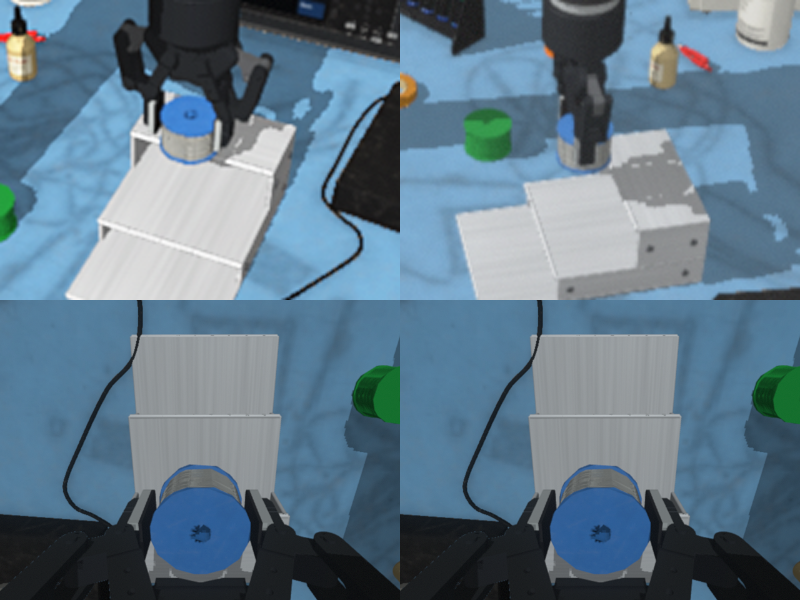

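Request:
drive_tool --increments "0 0 0.03 0; 0 0 0.06 0; 0 0 0.08 0; 0 0 0.085 0; 0 0 0.088 0; 0 0 0.09 0; 0 0 0.09 0"

```text
time: 8.85
eef_pos: [0.5864, -0.0908, 0.0258]
orientation: [0.001, -0.047, 0.999, -0.0]
ft_force: [0.5, 0.6, -1.8]
grip_width: 0.0549
```

```bash
python3 - <<'E'
from h import *
f=grab('wrist');d=grab('side');g=grab('scene')
c=lambda i,x,y:cv2.resize(i[y:y+112,x:x+150],(400,300),interpolation=cv2.INTER_CUBIC)
cv2.imwrite('pics/c7.png',np.vstack([np.hstack([c(g['frame'],280,150),c(d['frame'],280,180)]),np.hstack([cv2.resize(f['frame'],(400,300))]*2)]))
s=manip.get_state();print(s['eef_pos'],s['ft_force'])
E
```

```text
[ 0.5862474 -0.0911099  0.0258523] [-0.61037127 -0.73023834 -2.23975577]
```

View pics/c7.png

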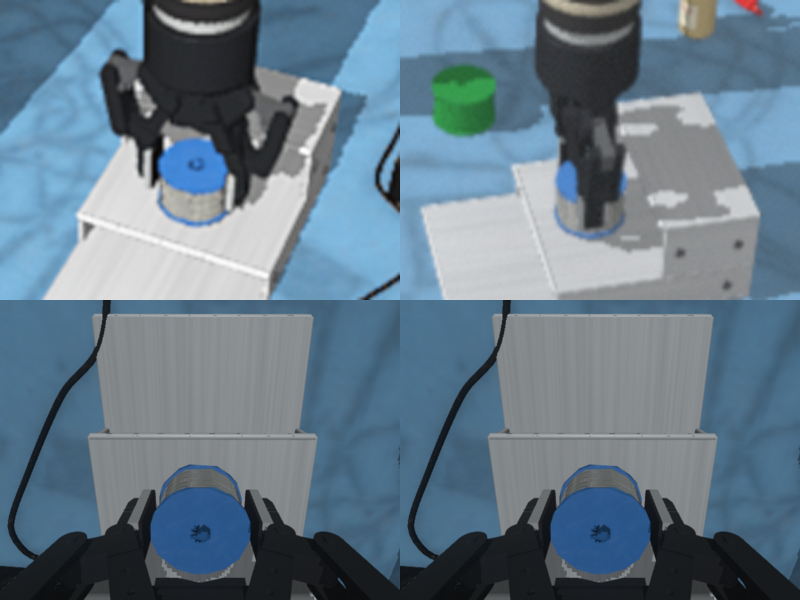

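Request:
drive_tool --increments "0 0 0.002 0; 0 0 0.004 0; 0 0 0.005 0; 0 0 0.005 0"

```text
time: 9.4
eef_pos: [0.586, -0.0911, 0.0213]
orientation: [0.001, -0.047, 0.999, -0.0]
ft_force: [-2.4, 0.4, 6.0]
grip_width: 0.0548
```

Request:
drive_tool --increments "0 0 0 0; 0 0 0 0; 0 0 0 0; 0 0 0 0; 0 0 -0.005 0; 0 0 -0.008 0" --gripper 0.08

```text
time: 10.0
eef_pos: [0.5858, -0.0911, 0.0283]
orientation: [0.0, -0.047, 0.999, -0.0]
ft_force: [-0.4, 0.4, -0.5]
grip_width: 0.0796
```

Request:
drive_tool --increments "0.015 0 0 0; 0.03 0 0 0; 0.045 0 0 0; 0.052 0 0 0; 0.052 0 0 0"

```text
time: 10.5
eef_pos: [0.5335, -0.096, 0.0283]
orientation: [0.0, -0.047, 0.999, -0.0]
ft_force: [-0.8, 0.1, -0.7]
grip_width: 0.0802
```

Request:
drive_tool --increments "0 0 0 0; 0 0 0 0; 0 0 0 0; 0 0 0 0; 0 0 0 0; 0 0 0 0" --gripper 0.02

```text
time: 11.1
eef_pos: [0.5339, -0.0959, 0.0278]
orientation: [-0.0, -0.047, 0.999, 0.0]
ft_force: [1.0, 0.2, 0.7]
grip_width: 0.0199
```

```bash
python3 - <<'E'
from h import *
f=grab('wrist');d=grab('side');g=grab('scene')
c=lambda i,x,y:cv2.resize(i[y:y+112,x:x+150],(400,300),interpolation=cv2.INTER_CUBIC)
cv2.imwrite('pics/c8.png',np.vstack([np.hstack([c(g['frame'],280,150),c(d['frame'],280,180)]),np.hstack([cv2.resize(f['frame'],(400,300))]*2)]))
s=manip.get_state();print(s['eef_pos'],s['ft_force'])
E
```

```text
[ 0.53387678 -0.09590853  0.02786859] [-0.128983   -0.2216224   0.21793732]
```

View pics/c8.png

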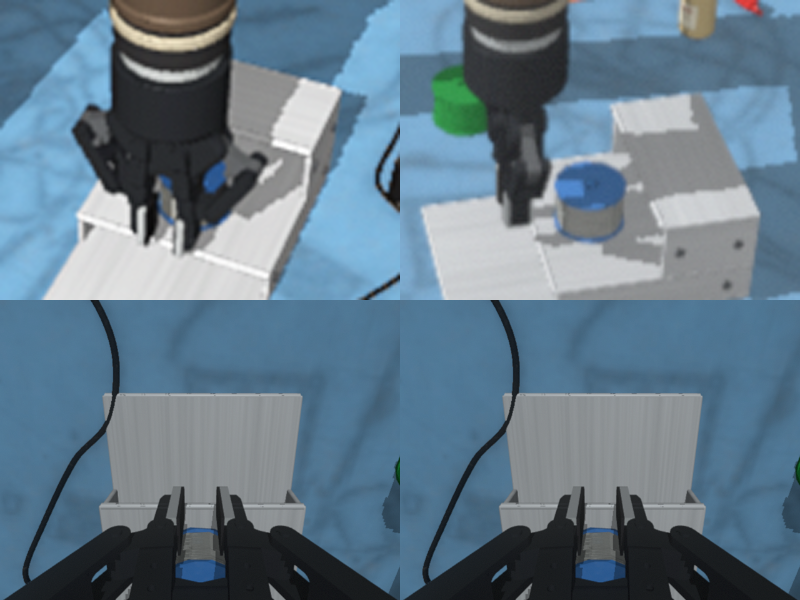

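```bash
python3 - <<'E'
from h import *
f=grab('side')
def at_y(f,u,v,y):
    a=ray(f,u,v,0);b=ray(f,u,v,.1);t=(y-a[1])/(b[1]-a[1]);return (a+t*(b-a)).round(4)
c,s=np.cos(np.radians(5.4)),np.sin(np.radians(5.4))
def rk(p): d=p[:2]-np.array([.6296,-.0865]);return (c*d[0]+s*d[1]).round(4),(-s*d[0]+c*d[1]).round(4)
p=ray(f,352,249.2,.072);print(p,rk(p));
print(at_y(f,280+115/2.667,180+224/2.667,-.11),at_y(f,280+130/2.667,180+222/2.667,-.11))
for d in vision.look_for('reel_center','side'):
  l,t,w,h=d['extent'];q=ray(f,l+w/2,t+h/2,.054);print(d,q,rk(q))
print(rk(manip.get_state()['eef_pos']))
E
```

```text
[ 0.59578254 -0.09212778  0.072     ] (np.float64(-0.0342), np.float64(-0.0024))
[ 0.5346 -0.11    0.0534] [ 0.5461 -0.11    0.0544]
{'extent': [293.3, 202.4, 21.2, 28.5], 'p': 0.81} [0.51048385 0.04910469 0.054     ] (np.float64(-0.1058), np.float64(0.1462))
{'extent': [342.2, 158.0, 10.7, 20.7], 'p': 0.66} [0.63522962 0.23075474 0.054     ] (np.float64(0.0355), np.float64(0.3153))
{'extent': [337.9, 238.8, 26.1, 30.6], 'p': 0.6} [ 0.59515541 -0.08662484  0.054     ] (np.float64(-0.0343), np.float64(0.0031))
(np.float64(-0.0962), np.float64(-0.0003))
```

Request:
drive_tool --increments "-0.012 0 -0.004 0; -0.022 0 -0.004 0; -0.03 0 -0.004 0; -0.037 0 -0.004 0; -0.043 0 -0.004 0; -0.049 0 -0.004 0; -0.055 0 -0.004 0; -0.058 0 -0.004 0"

```text
time: 12.15
eef_pos: [0.5922, -0.0904, 0.0318]
orientation: [0.0, -0.047, 0.999, 0.0]
ft_force: [-3.0, -0.1, 1.9]
grip_width: 0.0201
```

```bash
python3 - <<'E'
from h import *
f=grab('wrist');d=grab('side');g=grab('scene')
c=lambda i,x,y:cv2.resize(i[y:y+112,x:x+150],(400,300),interpolation=cv2.INTER_CUBIC)
cv2.imwrite('pics/c9.png',np.vstack([np.hstack([c(g['frame'],280,150),c(d['frame'],280,180)]),np.hstack([cv2.resize(f['frame'],(400,300))]*2)]))
s=manip.get_state();print(s['eef_pos'],s['ft_force'])
E
```

```text
[ 0.59223037 -0.090373    0.03172232] [ 0.22969032  0.84705935 -0.62751471]
```

View pics/c9.png

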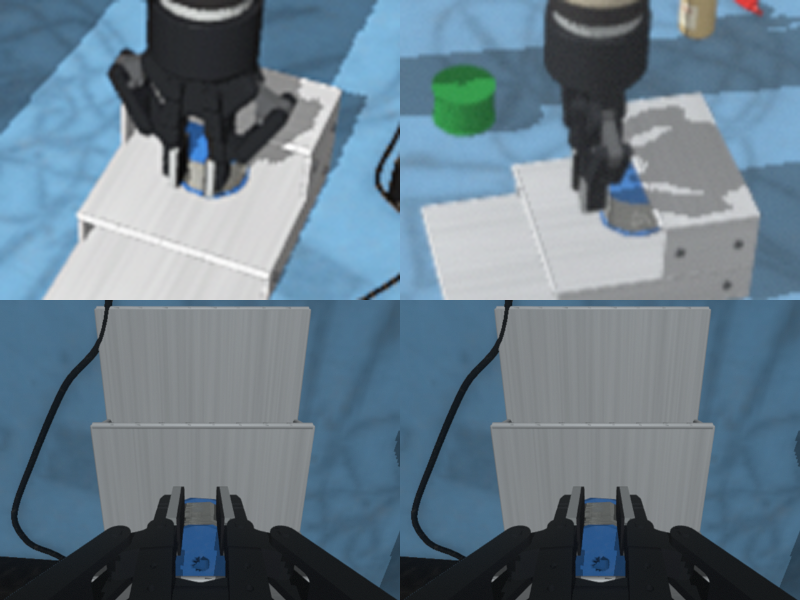

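Request:
drive_tool --increments "-0.005 0 0 0; -0.01 0 0 0; -0.015 0 0 0; -0.019 0 0 0; -0.019 0 0 0"

```text
time: 12.8
eef_pos: [0.6114, -0.0886, 0.0318]
orientation: [0.0, -0.047, 0.999, 0.0]
ft_force: [0.4, 0.0, 0.0]
grip_width: 0.0198
```

```bash
python3 - <<'E'
from h import *
f=grab('wrist');d=grab('side');g=grab('scene')
c=lambda i,x,y:cv2.resize(i[y:y+112,x:x+150],(400,300),interpolation=cv2.INTER_CUBIC)
cv2.imwrite('pics/c10.png',np.vstack([np.hstack([c(g['frame'],280,150),c(d['frame'],280,180)]),np.hstack([cv2.resize(f['frame'],(400,300))]*2)]))
s=manip.get_state();print(s['eef_pos'],s['ft_force'])
E
```

```text
[ 0.61080749 -0.08864653  0.03195606] [ 0.36809363 -0.01261726 -0.1286801 ]
```

View pics/c10.png

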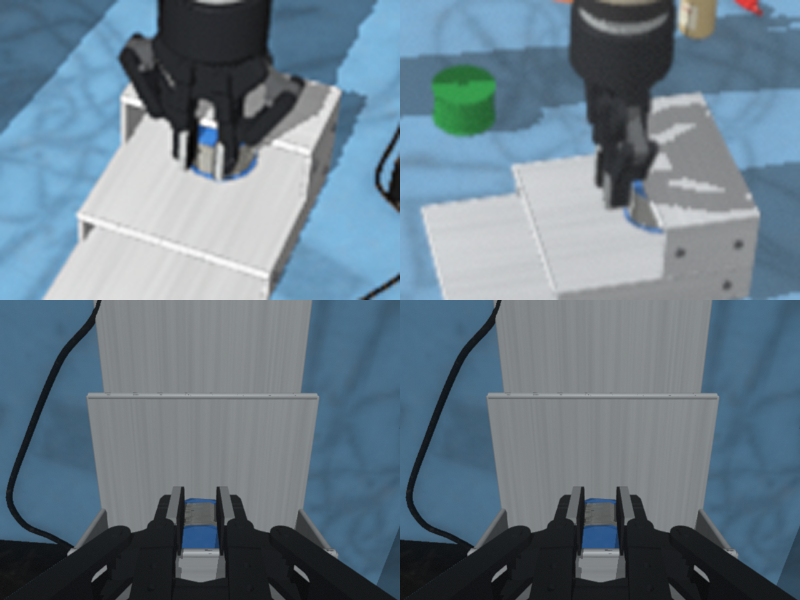

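Request:
drive_tool --increments "0.03 0 0 0; 0.06 0 -0.01 0; 0.1 0 -0.06 0; 0.12 0 -0.1 0; 0.14 0 -0.12 0; 0.14 0 -0.12 0"

```text
time: 13.55
eef_pos: [0.4711, -0.1024, 0.1569]
orientation: [0.004, -0.046, 0.999, -0.001]
ft_force: [0.8, 0.7, 0.1]
grip_width: 0.02
```

```bash
python3 - <<'E'
from h import *
f=grab('wrist');d=grab('side');g=grab('scene')
c=lambda i,x,y:cv2.resize(i[y:y+112,x:x+150],(400,300),interpolation=cv2.INTER_CUBIC)
cv2.imwrite('pics/c11.png',np.vstack([np.hstack([c(g['frame'],280,150),c(d['frame'],280,180)]),np.hstack([cv2.resize(f['frame'],(400,300))]*2)]))
cc,s=np.cos(np.radians(5.4)),np.sin(np.radians(5.4))
for x in (.010,.015,.02):  # project reel base rear point for hypotheses
    for n,F in(('sc',g),('sd',d),('w',f)):
        print(x,n,proj(F,[[.6296+cc*(x-.028),-.0865+s*(x-.028),.036],[.6296+cc*(x-.028),-.0865+s*(x-.028),.072]]).round(1).tolist())
print(proj(f,[[.6296,-.0865,.086],[.6296,-.0865,.036]]))
s=manip.get_state();print(s['eef_pos'],s['ft_force'])
E
```

```text
0.01 sc [[355.9, 219.8], [356.7, 206.7]]
0.01 sd [[358.6, 260.5], [359.4, 247.4]]
0.01 w [[323.5, 380.5], [323.7, 411.0]]
0.015 sc [[356.8, 218.2], [357.6, 205.1]]
0.015 sd [[360.9, 260.2], [361.8, 247.1]]
0.015 w [[323.5, 385.4], [323.7, 416.3]]
0.02 sc [[357.6, 216.6], [358.5, 203.5]]
0.02 sd [[363.2, 259.9], [364.1, 246.8]]
0.02 w [[323.4, 390.3], [323.7, 421.5]]
[[323.82701701 444.18760974]
 [323.44130793 397.98376986]]
[ 0.47137537 -0.10180519  0.15163454] [ 0.90800729 -0.80988576  0.38617748]
```

View pics/c11.png

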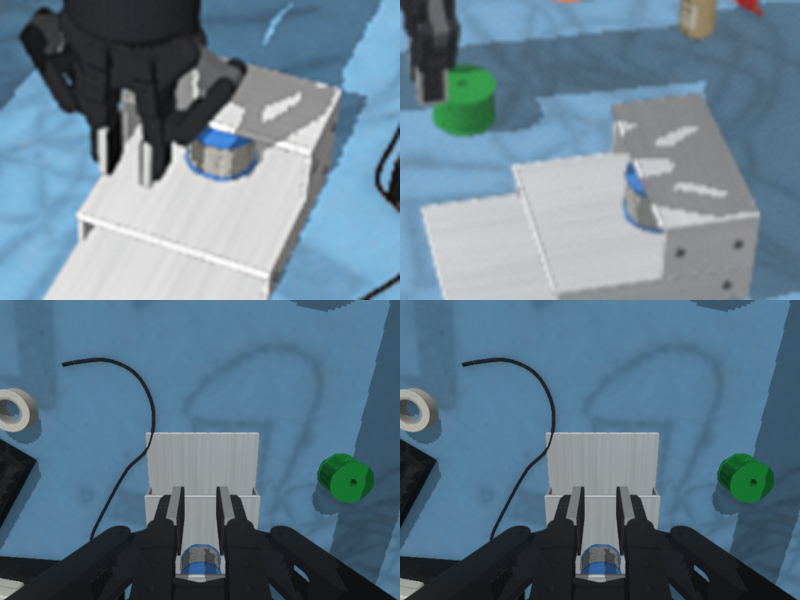

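```bash
python3 - <<'E'
from h import *
g=grab('scene');d=grab('side')
print('kb',ray(g,455,303,.0).round(3),ray(g,503,353,.0).round(3),'side',ray(d,310,405,.0).round(3),ray(d,335,358,.02).round(3))
for n,F in (('scene',g),('side',d)):
  for q in vision.look_for('tape_center',n):
    l,t,w,h=q['extent'];print(n,q['p'],ray(F,l+w/2,t+h/2,.009).round(4))
print(inc([.466,-.30,.12],95.4))
E
```

```text
kb [ 0.54  -0.325  0.   ] [ 0.48  -0.428  0.   ] side [ 0.478 -0.406  0.   ] [ 0.531 -0.325  0.02 ]
scene 0.84 [ 0.4713 -0.3384  0.009 ]
side 0.63 [ 0.4688 -0.3403  0.009 ]
(array([ 0.0235, -0.1971,  0.0303]), np.float64(-0.01))
```

Request:
drive_tool --increments "0.01 -0.05 0 8; 0.02 -0.1 0 16; 0.02 -0.15 0 24; 0.023 -0.2 0.01 32; 0.024 -0.237 0.02 35.4; 0.024 -0.237 0.02 35.4; 0.024 -0.237 0.02 35.4" --gripper 0.078

```text
time: 14.6
eef_pos: [0.4689, -0.3403, 0.13]
orientation: [-0.002, 0.26, 0.966, 0.001]
ft_force: [-0.6, 0.7, 0.1]
grip_width: 0.0782
```

```bash
python3 - <<'E'
from h import *
f=grab('wrist','w12.png')
for q in vision.look_for('tape_center','wrist'):
    l,t,w,h=q['extent'];print(q,ray(f,l+w/2,t+h/2,.014).round(4))
s=manip.get_state();print(s['eef_pos'],inc([.470,-.340,.14],60))
E
```

```text
{'extent': [285.7, 180.1, 66.9, 73.5], 'p': 0.97} [ 0.4646 -0.3396  0.014 ]
[ 0.46941604 -0.3391133   0.13141064] (array([-0.0009, -0.0005, -0.0086]), np.float64(0.03))
```

View pics/w12.png

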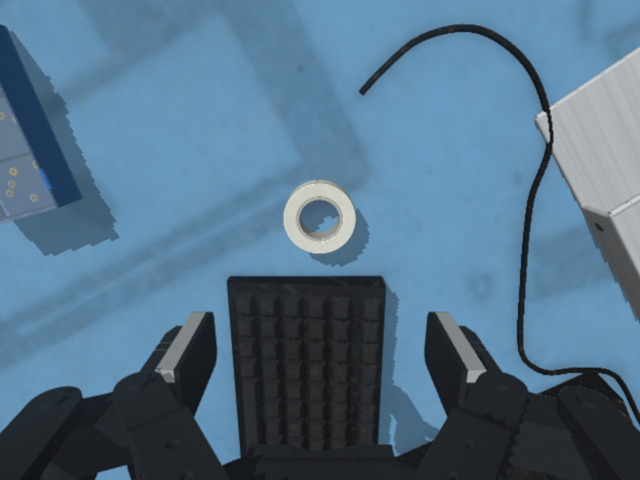

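```bash
python3 - <<'E'
from h import *
print(inc([.462,-.337,-.024],60))
E
```

```text
(array([ 0.0073, -0.0019,  0.1554]), np.float64(0.03))
```

Request:
drive_tool --increments "0.007 -0.002 0.045 0; 0.007 -0.002 0.09 0; 0.007 -0.002 0.12 0; 0.007 -0.002 0.14 0; 0.007 -0.002 0.148 0; 0.007 -0.002 0.148 0; 0.007 -0.002 0.148 0"

```text
time: 15.4
eef_pos: [0.4634, -0.3382, -0.0146]
orientation: [0.001, 0.259, 0.966, -0.0]
ft_force: [-0.2, -0.5, 0.4]
grip_width: 0.0779
```

Request:
drive_tool --increments "0 0 0 0; 0 0 0 0; 0 0 0 0; 0 0 0 0" --gripper 0.057 --newtons 25

```text
time: 15.8
eef_pos: [0.4625, -0.3385, -0.0157]
orientation: [0.0, 0.259, 0.966, -0.0]
ft_force: [0.1, 0.0, -0.5]
grip_width: 0.0566
```

```bash
python3 - <<'E'
from h import *
f=grab('wrist');d=grab('side');g=grab('scene')
c=lambda i,x,y:cv2.resize(i[y:y+75,x:x+100],(400,300),interpolation=cv2.INTER_CUBIC)
cv2.imwrite('pics/c13.png',np.vstack([np.hstack([c(g['frame'],400,290),c(d['frame'],250,325)]),np.hstack([cv2.resize(f['frame'],(400,300)),np.zeros((300,400,3),np.uint8)])]))
s=manip.get_state();print(s['eef_pos'],s['ft_force'])
E
```

```text
[ 0.4623654  -0.33829116 -0.01603831] [ 0.50832866 -0.51321379  0.43997586]
```

View pics/c13.png

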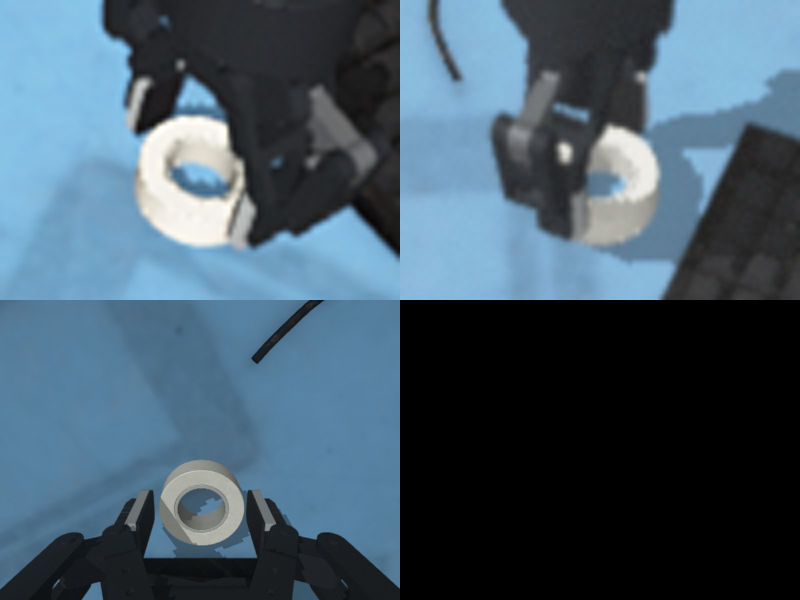

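Request:
drive_tool --increments "0 0 0.003 0; 0 0 0.006 0; 0 0 0.006 0; 0 0 0.006 0"

```text
time: 16.35
eef_pos: [0.4622, -0.3381, -0.0224]
orientation: [-0.0, 0.259, 0.966, 0.0]
ft_force: [0.1, -0.6, -0.0]
grip_width: 0.0572
```

Request:
drive_tool --increments "0 0 0 0; 0 0 0 0; 0 0 0 0; 0 0 0 0; 0 0 0 0; 0 0 0 0" --gripper 0.045 --newtons 25

```text
time: 16.95
eef_pos: [0.4625, -0.3383, -0.0219]
orientation: [0.0, 0.259, 0.966, -0.0]
ft_force: [0.2, 0.2, 2.2]
grip_width: 0.0508
```

Request:
drive_tool --increments "0 0 -0.03 0; 0 0 -0.06 0; 0 0 -0.1 0; 0 0 -0.12 0; 0 0 -0.12 0"

```text
time: 17.45
eef_pos: [0.464, -0.3394, 0.1013]
orientation: [0.003, 0.259, 0.966, -0.001]
ft_force: [0.3, 0.1, -0.9]
grip_width: 0.051
```

```bash
python3 - <<'E'
from h import *
f=grab('wrist','w14.png')
for q in vision.look_for('tape_center','wrist'):
    l,t,w,h=q['extent'];print(q)
s=manip.get_state();print(s['eef_pos'],s['ft_force'],s['grip_width'],inc([.508,-.098,.1],95.4))
E
```

```text
{'extent': [252.2, 263.5, 138.8, 142.5], 'p': 0.56}
[ 0.46226836 -0.33815205  0.09741321] [-0.91599275  1.06899268 -1.19564773] 0.05092231763761013 (array([ 0.0806,  0.2308, -0.0026]), np.float64(-35.43))
```

View pics/w14.png

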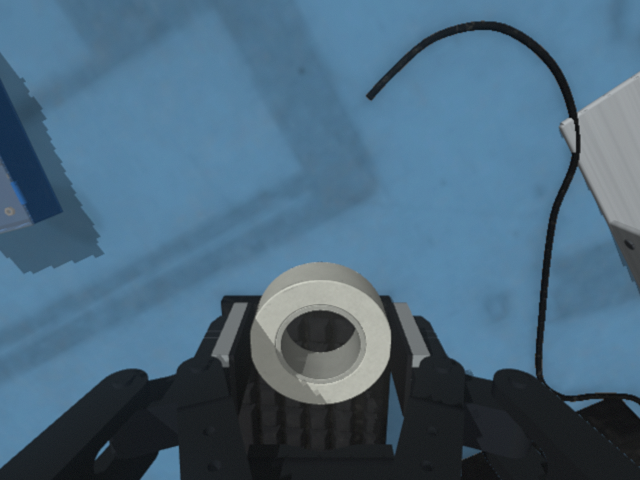

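Request:
drive_tool --increments "0.014 0.04 -0.01 -8; 0.028 0.08 -0.01 -16; 0.042 0.12 -0.01 -24; 0.056 0.16 -0.01 -32; 0.07 0.2 -0.01 -35.4; 0.081 0.231 -0.01 -35.4; 0.081 0.231 -0.01 -35.4; 0.081 0.231 -0.01 -35.4"

```text
time: 18.35
eef_pos: [0.5069, -0.0968, 0.1061]
orientation: [-0.002, -0.048, 0.999, 0.0]
ft_force: [0.5, -1.3, -0.5]
grip_width: 0.0509
```

```bash
python3 - <<'E'
from h import *
f=grab('wrist');d=grab('side');g=grab('scene')
c=lambda i,x,y:cv2.resize(i[y:y+112,x:x+150],(400,300),interpolation=cv2.INTER_CUBIC)
cv2.imwrite('pics/c15.png',np.vstack([np.hstack([c(g['frame'],270,190),c(d['frame'],260,200)]),np.hstack([cv2.resize(f['frame'],(400,300)),np.zeros((300,400,3),np.uint8)])]))
s=manip.get_state();print(s['eef_pos'],s['ft_force'],inc([.508,-.098,-.0169],95.4))
E
```

```text
[ 0.50725887 -0.09845421  0.10700475] [-0.14209791 -0.30868392 -0.14282394] (array([-0.001 ,  0.0004,  0.1239]), np.float64(-0.1))
```

View pics/c15.png

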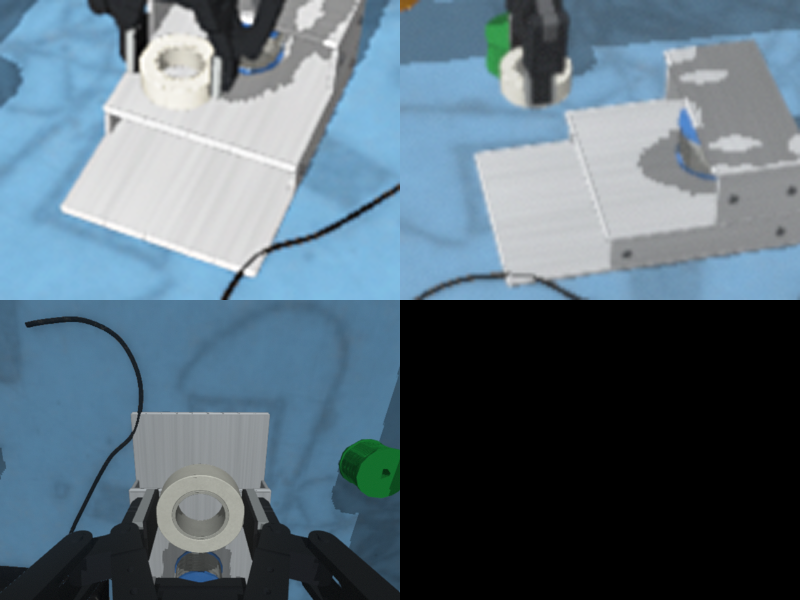

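Request:
drive_tool --increments "-0.001 0 0.04 0; -0.001 0 0.08 0; -0.001 0 0.105 0; -0.001 0 0.112 0; -0.001 0 0.117 0; -0.001 0 0.122 0; -0.001 0 0.122 0"

```text
time: 19.2
eef_pos: [0.5095, -0.098, -0.0135]
orientation: [0.001, -0.047, 0.999, -0.0]
ft_force: [-0.0, -0.3, 0.2]
grip_width: 0.0506
```

```bash
python3 - <<'E'
from h import *
f=grab('wrist');d=grab('side');g=grab('scene')
c=lambda i,x,y:cv2.resize(i[y:y+112,x:x+150],(400,300),interpolation=cv2.INTER_CUBIC)
cv2.imwrite('pics/c16.png',np.vstack([np.hstack([c(g['frame'],270,190),c(d['frame'],260,200)]),np.hstack([cv2.resize(f['frame'],(400,300)),np.zeros((300,400,3),np.uint8)])]))
s=manip.get_state();print(s['eef_pos'],s['ft_force'])
E
```

```text
[ 0.50961554 -0.09776367 -0.01310701] [ 0.33824792 -0.40520776 -0.07393727]
```

View pics/c16.png

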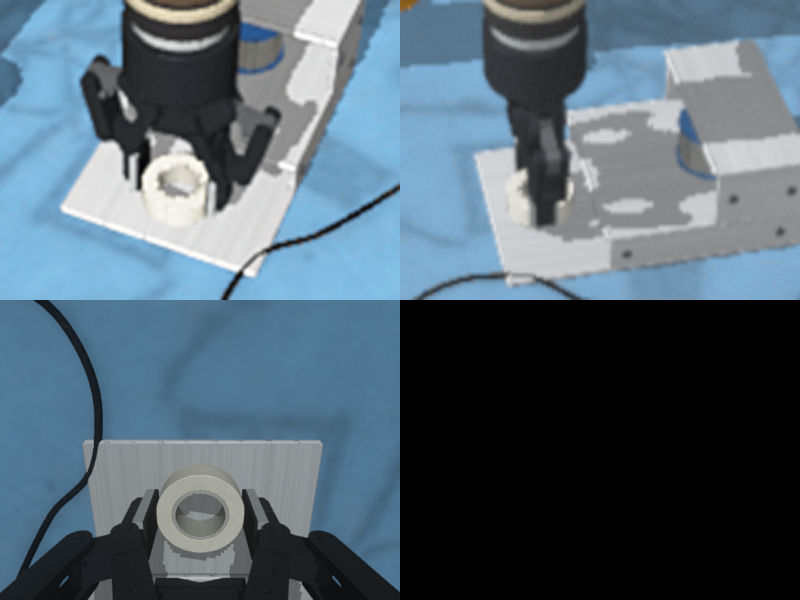

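Aligned over the low ledge with the tape about 4 mm above the floor. I'll lower it the rest of the way and release.

Request:
drive_tool --increments "0 0 0.002 0; 0 0 0.004 0; 0 0 0.005 0; 0 0 0.005 0"

```text
time: 19.75
eef_pos: [0.5094, -0.0977, -0.0171]
orientation: [0.001, -0.047, 0.999, -0.0]
ft_force: [-4.4, 0.8, 13.7]
grip_width: 0.0506
```

Request:
drive_tool --increments "0 0 0 0; 0 0 0 0; 0 0 0 0; 0 0 0 0; 0 0 -0.002 0; 0 0 -0.002 0" --gripper 0.075

```text
time: 20.35
eef_pos: [0.509, -0.0976, -0.017]
orientation: [0.0, -0.047, 0.999, -0.0]
ft_force: [-0.7, -0.6, 0.5]
grip_width: 0.0749
```

Request:
drive_tool --increments "0.015 0 0 0; 0.03 0 0 0; 0.045 0 0 0; 0.052 0 -0.001 0; 0.052 0 -0.001 0"

```text
time: 20.85
eef_pos: [0.4566, -0.1025, -0.0159]
orientation: [0.0, -0.047, 0.999, -0.0]
ft_force: [0.6, -0.5, 0.0]
grip_width: 0.0748
```

Request:
drive_tool --increments "0 0 0 0; 0 0 0 0; 0 0 0 0; 0 0 0 0; 0 0 0 0; 0 0 0 0" --gripper 0.02

```text
time: 21.45
eef_pos: [0.4571, -0.1024, -0.0162]
orientation: [-0.0, -0.047, 0.999, 0.0]
ft_force: [-1.1, -0.0, -0.0]
grip_width: 0.0199
```

```bash
python3 - <<'E'
from h import *
f=grab('wrist');d=grab('side');g=grab('scene')
c=lambda i,x,y:cv2.resize(i[y:y+112,x:x+150],(400,300),interpolation=cv2.INTER_CUBIC)
cv2.imwrite('pics/c17.png',np.vstack([np.hstack([c(g['frame'],270,190),c(d['frame'],260,200)]),np.hstack([cv2.resize(f['frame'],(400,300)),np.zeros((300,400,3),np.uint8)])]))
s=manip.get_state();print(s['eef_pos'],s['ft_force'])
E
```

```text
[ 0.4570732  -0.10247729 -0.01612409] [-0.22132302 -0.46337398 -0.71844823]
```

View pics/c17.png

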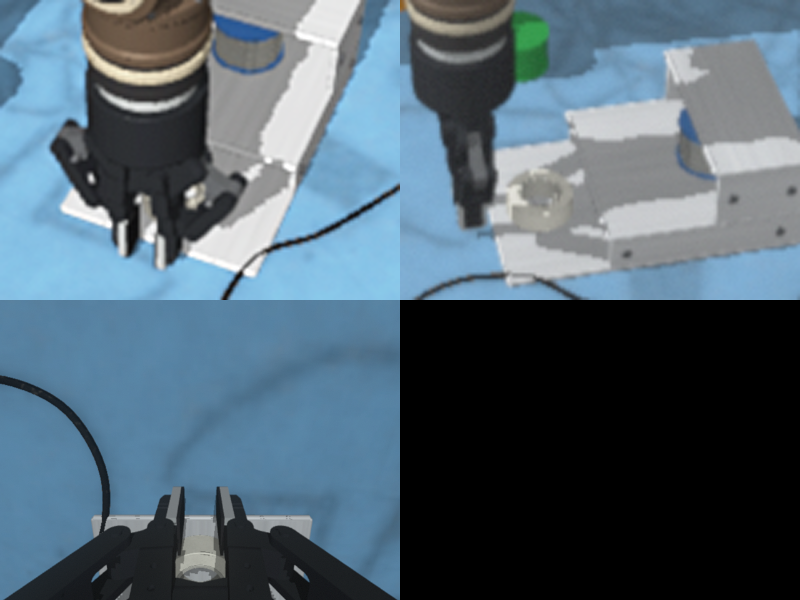

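Request:
drive_tool --increments "-0.012 0 -0.002 0; -0.022 0 -0.002 0; -0.03 0 -0.002 0; -0.037 0 -0.002 0; -0.044 0 -0.002 0; -0.051 0 -0.002 0; -0.057 0 -0.002 0; -0.06 0 -0.002 0"

```text
time: 22.4
eef_pos: [0.5175, -0.0968, -0.0142]
orientation: [0.0, -0.047, 0.999, 0.0]
ft_force: [-1.5, -0.1, -0.2]
grip_width: 0.0201
```

```bash
python3 - <<'E'
from h import *
f=grab('wrist');d=grab('side');g=grab('scene')
c=lambda i,x,y:cv2.resize(i[y:y+112,x:x+150],(400,300),interpolation=cv2.INTER_CUBIC)
cv2.imwrite('pics/c18.png',np.vstack([np.hstack([c(g['frame'],270,190),c(d['frame'],260,200)]),np.hstack([cv2.resize(f['frame'],(400,300)),np.zeros((300,400,3),np.uint8)])]))
s=manip.get_state();print(s['eef_pos'],s['ft_force'])
E
```

```text
[ 0.51689668 -0.09682464 -0.01417117] [0.15969259 0.13054246 0.60401617]
```

View pics/c18.png

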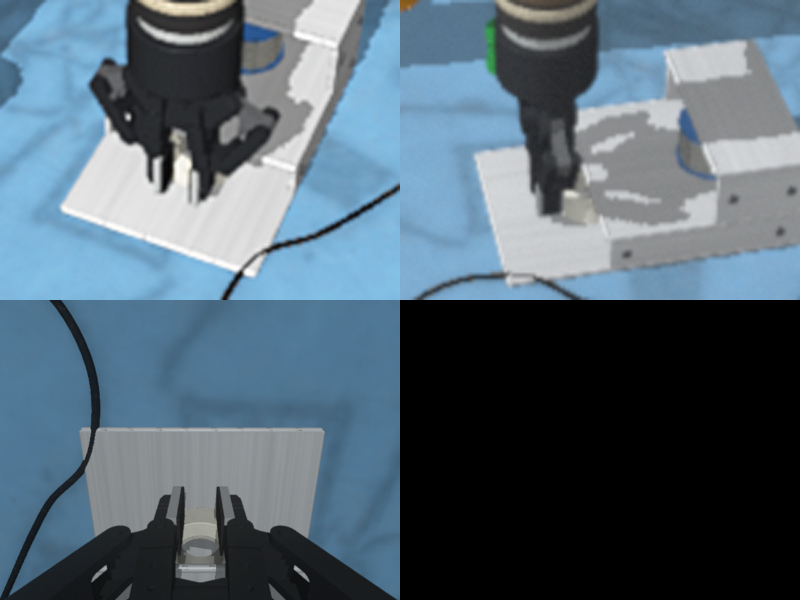

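Request:
drive_tool --increments "-0.004 0 0 0; -0.007 0 0 0; -0.01 0 0 0; -0.014 0 0 0; -0.014 0 0 0"

```text
time: 23.05
eef_pos: [0.5314, -0.0955, -0.014]
orientation: [0.0, -0.047, 0.999, -0.0]
ft_force: [0.2, -0.6, 0.6]
grip_width: 0.0199
```

Request:
drive_tool --increments "0.03 0 0 0; 0.06 0 -0.01 0; 0.1 0 -0.06 0; 0.13 0 -0.1 0; 0.16 0 -0.12 0; 0.16 0 -0.12 0"

```text
time: 23.65
eef_pos: [0.3702, -0.1111, 0.1102]
orientation: [0.003, -0.046, 0.999, -0.001]
ft_force: [0.5, 0.3, -0.4]
grip_width: 0.0199
```

```bash
python3 - <<'E'
from h import *
f=grab('wrist','w19.png');d=grab('side');g=grab('scene')
c=lambda i,x,y:cv2.resize(i[y:y+75,x:x+100],(400,300),interpolation=cv2.INTER_CUBIC)
cv2.imwrite('pics/c19.png',np.vstack([np.hstack([c(g['frame'],300,200),c(d['frame'],290,220)]),np.hstack([cv2.resize(f['frame'],(400,300)),cv2.resize(f['frame'][330:480,220:420],(400,300))])]))
cc,s=np.cos(np.radians(5.4)),np.sin(np.radians(5.4))
for x in (.0,.010,.02):
    for n,F in(('sc',g),('sd',d),('w',f)):
        b=[.55+cc*(x-.026),-.094+s*(x-.026)]
        print(x,n,proj(F,[b+[.005],b+[.023]]).round(1).tolist())
print(proj(f,[[.55,-.094,.036]]))
E
```

```text
0.0 sc [[338.9, 260.6], [339.1, 254.5]]
0.0 sd [[317.2, 277.2], [317.2, 270.9]]
0.0 w [[322.7, 406.8], [322.8, 423.2]]
0.01 sc [[340.9, 257.0], [341.1, 250.9]]
0.01 sd [[321.8, 276.5], [321.9, 270.2]]
0.01 w [[322.7, 416.7], [322.8, 433.4]]
0.02 sc [[342.8, 253.5], [343.0, 247.3]]
0.02 sd [[326.5, 275.9], [326.6, 269.6]]
0.02 w [[322.7, 426.4], [322.8, 443.5]]
[[322.85361296 463.05909742]]
```

View pics/c19.png

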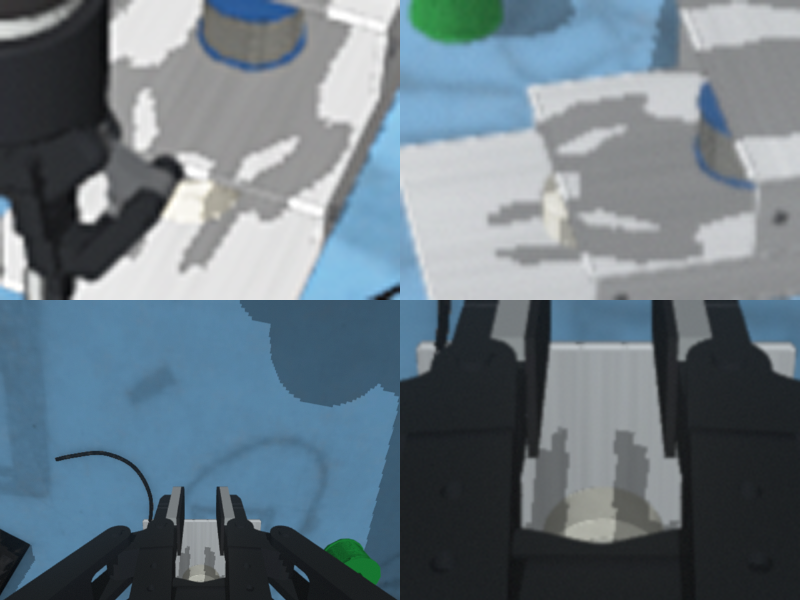

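View pics/w19.png

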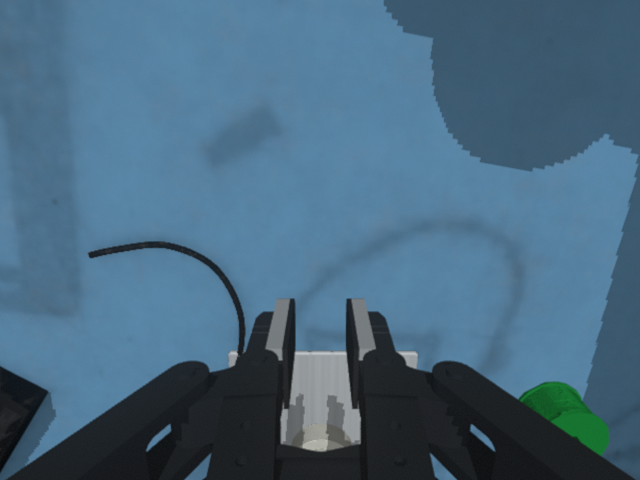

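```bash
python3 -c "
from plant import manip
s=manip.get_state();print(s['time'],s['ft_force'],s['eef_pos']);print(manip.sign_off())"
```

```text
23.8 [ 0.09084137 -0.3050189  -1.166784  ] [ 0.37197286 -0.11064818  0.10586118]
the job is handed in; nothing more can be done
None
```

Both parts are in the rack, each lying flat, and I signed off at 23.8 s with the arm clear of everything. The simulator gave no verdict.

- **Order:** I did the blue solder reel first, then the white tape. I left the green and orange reels and the amber roll alone.
- **Reel:** it was set down on the high tier's open ledge and released, then pushed in with the nearly shut fingers. Its centre ended about 17–20 mm behind the front edge of the roof, so well over half is covered.
- **Tape:** it was placed and pushed the same way in the low tier. Its centre ended about 16–20 mm behind the front edge of the sheet above.
- **Last checks:** I took the final positions from the wrist, scene and side pictures, with calibration good to about 2 mm. The tape was partly hidden by the gripper in the last scene and wrist pictures. The highest contact force I read after placing was about 14 N, while setting the tape down.

**What went wrong:** the first try at gripping the reel failed. The fingers closed on top of its flange and pressed on it with about 29 N. In the pictures the fingertips sat about 25 mm behind the reported tool point, and farther back when open, which disagrees with the interface text. I opened up, saw the reel was still flat, and gripped lower. I used that offset for everything after.

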